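# Prise the warming dock open and roll the feed canister home

## Robot

A 6-joint arm with a two-finger parallel gripper is mounted at the origin on the work surface. World frame = base frame: x ahead of the robot, y to its left, z up, the work surface at z = 0. Lengths are in m, angles in rad, forces in N, time in s.
With the tool pointing down it reaches from about 0.375 to 0.9 m from the base axis. Payload 3.1 kg.
Tool frame: the origin (TCP) lies on the centre line of the jaws, within the pads' length; the fingertips stand robot.tip_reach ahead of it and the grasp point (between the pads) lies 8 mm behind it (robot.tip_reach is the distance from the TCP to the fingertips, in m); z points along the fingers, y is the line along which they close (so a half turn about z gives the same grasp; the last joint's range is limited). The gripper opens to 87 mm and grips with 3 to 60 N. Pads are 19 mm wide; open, the fingers measure 117 mm over their backs; the gripper's body (75 mm by 190 mm) begins 51 mm behind the grasp point.
Start: joints at [1.101, 0.527, 1.433, -0, 1.181, -0.178], TCP at [0.18, 0.599, 0.234] pointing down, gripper open.
Joint ranges: [-3.08, 3.08], [-0.75, 2.2], [0.22, 2.44], [-1.43, 4.57], [0, 2.65], [-2.85, 2.85]. Speed limits (rad/s): [2.79, 2.79, 3.14, 3.14, 3.14, 3.14].

## Interface

Orientations are given as a unit quaternion [x, y, z, w].
In Python, from rig import robot gives the robot as it stands.
- The arm moves only by the tool jog_arm, never from a script. Its argument "motion" is one flat list of numbers, 7 for each row, row after row: the shift along the tool's x, y, z scaled (see below), then the turn, a rotation vector about the tool's x, y, z scaled (see below), then the gripper's target within -1 to 1 (shut at 1, half-way at 0, fully open at -1). In form: [x, y, z, rx, ry, rz, hand, x, y, z, rx, ry, rz, hand, ...]. A call has 1 to 12 rows; each row shifts and turns the commanded pose from where the row before left it, along the tool's axes as they then stand; what a row does not reach is not made up. The controller multiplies each number of a shift by 4 cm and each number of a turn by 4 degrees. A row lasts 1/8 s, in which the tool goes at most 62.5 mm and 10.7 degrees, less where a joint would pass 70% of its speed; a pose out of reach is approached as far as the arm can. A call with a number of a shift or a turn outside -1 to 1 is refused whole. A call with a gripper value outside its range is refused whole. The fingers move at their own pace and stop on an object; "grip_force" is the grip in N (left out, the last holds). Time passes only in rows, so rows that do not move let the fingers close. It gives the time, the measured TCP pose, the force, the opening and the grip force at its end, in the units of the state.
- robot.get_obs(): the state, without advancing time (a new reading comes with each control period).
- robot.camera(name): name is "side" or "top"; returns the picture (480x640x3 uint8, blue, green, red); there is no depth.
- robot.calibration(name): a dict with "fx", "fy", "cx", "cy" (pixels), "dist_coeffs" ([k1, k2, p1, p2, k3] as OpenCV has them; the pictures are not rectified), "R" (3x3) and "t" (3): a world point X has camera coordinates R X + t. Camera axes: x right, y down, z forward; pixel columns grow to the right and rows downward; lengths in m; the calibration is good to about 2 mm. A picture is of the moment at which its call begins. calibration takes no time and is no camera call.
- robot.hand_in(): hands the job in; it is judged then, once.
The state is a dict: "time": time; "q": joint angles; "joint_velocities": joint speeds; "joint_torque": joint torques, N m; "position": TCP position; "tool_rot": TCP orientation; "ft_force": force on the tool from outside, world axes, zero at the start; "moment": the same for the moment, N m; "grip_width": finger opening in m; "grip_force": force on a finger pad.
Only numpy, scipy, OpenCV 4.12 (cv2) and the standard library are available. Lean on these libraries where they do the work, as an engineer would, in place of code of your own. Each camera call takes 0.05 s, during which the arm holds its last target. There are 200 camera calls.

## Task

Using the blade of the spatula from the caddy, prise the warming dock's front flap open so that it drops flat on the table, and stand the spatula back in the caddy. Square the lying feed canister up to the dock and gently roll it along the table, over the flat flap and in under the heater hood, until it rests against the dock's back wall; never lift the canister, and leave the tumbler, the ramekin and the amber pot where they are.

Things in the scene. Friction and masses are not known exactly. Their poses are not given: they have to be found in the camera images.
- dock: Warming dock, fixed, grey. Origin on the table, mid mouth, at the inner face of the shut flap; +x points into the dock (the way the canister rolls in), y along the mouth. The bay runs from x 0 to the back wall's face at x 96 mm (wall 50 high, 10 thick) and y -74 to +74; its floor is the table. Side cheeks 12 mm thick, 50 high.
- hood_front (a point): Middle of the upper front edge of the dock's white heater hood, at dock x 14 mm, 172 mm above the table. The hood is a box over the bay, dock x 14 to 54, 99 to 172 mm high, 172 wide; behind it the bay is open above. Between the shut flap and the hood's front is a slot 14 mm wide, open above, too narrow for fingers
- flap (a joint): Angle of the dock's front flap, an aluminium plate 4 mm thick, 144 wide, 100 high, hinged on the table at dock x -4 mm. 0 = shut, upright (it starts up to 0.08 ajar); 1.57 = flat on the table, reaching to dock x -104 mm. Light friction (under 1 N at its top edge) holds it near upright; leaned out past about 0.35 rad it falls open by itself
- flap_edge (a point): Middle of the flap's top inner edge (100 mm above the hinge; the edge on the hood's side, along the slot); moves with the flap.
- canister_center (a point): Feed canister, aluminium cylinder, 88 mm diameter, 124 long, 0.35 to 0.7 kg, lying down. Its centre, 44 mm up; y is its axis (x, z turn with rolling). Pushed from behind it rolls straight, even off-centre, and on up to 5 cm (push below mid-height: higher, the grippy tips can jam it); to turn or shift it, straddle its top (73 mm across at 69 mm up). Starts 225 to 285 mm before the dock, up to 25 mm aside, 0.25 rad askew
- spatula: Thin loose spatula, 185 mm long, 60 g. Origin mid blade tip; z runs up to the handle's end. Steel blade 2.6 mm thick (x), 16 wide (y), z 0 to 80; black handle 12 thick (x), 18 wide (y), z 80 to 185. It stands tip down in a caddy pocket, handle leaning about 0.5 rad from vertical over the caddy's -x rim
- spatula_grip (a point): Where to take the spatula: middle of its handle, 145 mm from the tip, same axes as the spatula. Grip across y (18 mm).
- spatula_tip (a point): Middle of the tip of the spatula's blade.
- caddy: White instrument caddy, fixed, outer 64 mm (x) by 92 (y) by 90 high, walls and floor 4 mm; a divider along x parts it into two open pockets with middles at y -22 and +22 mm, each 56 by 42 mm inside. Origin at the centre of its underside. The spatula starts in the pocket at y -22 mm
- tumbler: Glass tumbler, 66 mm wide, 95 mm high, loose bystander; origin at the centre of its underside.
- ramekin: White ramekin, 68 mm wide, 45 mm high, loose bystander; origin at the centre of its underside.
- pot: Lidded amber glass pot, 62 mm wide, 60 mm high, loose bystander; origin at the centre of its underside.
There are look-alikes about, which are no part of the job. Of the things that look like the spatula, the middle-sized one is meant.

How it is judged:
By the outcome, as a careful person would: the job done as asked, in the order asked, and still so for the second after the job is handed in, with the robot touching nothing.
It also fails if it takes over 72 s, if anything falls off the work surface, if the arm or the gripper's body presses on something with over 40 N, if the wrist force passes 120 N, or if a joint passes its speed limit or range.

## Working session

There is one attempt and no reset: what is moved stays moved. The work goes in short steps, Python scripts to look and compute and a tool call to move; the robot and the scene stay as the last step left them, time stands still between calls to the robot, and variables do not carry over. Pictures are saved under pics/ and viewed, at most 10 in all, crops included, and the job is handed in when it is done.

Besides the shell and the picture viewer there is one more tool, called after "Request:" as name(argument=value, ...) on one line, values as JSON. jog_arm: Moves the arm, as the interface text tells. Shifts and turns lie within -1 to 1; 1 stands for 4 cm of shift or 4 degrees of turn. Its arguments: {"type":"object","properties":{"motion":{"type":"array","items":{"type":"number"}},"grip_force":{"type":"number"}},"required":["motion"]}

```bash
ls; mkdir -p pics
python3 - <<'E'
from rig import robot
import cv2,numpy as np
np.set_printoptions(precision=4,suppress=True)
for n in("side","top"):
    cv2.imwrite(f"pics/{n}0.png",robot.camera(n)); c=robot.calibration(n); print(n,c, -np.array(c["R"]).T@np.array(c["t"]))
o=robot.get_obs(); print(o, robot.tip_reach)
E
```

```text
pics
side {'fx': 465.94454175873136, 'fy': 465.94454175873136, 'cx': 309.2451402726678, 'cy': 240.0091272563181, 'dist_coeffs': array([-0.0073,  0.    ,  0.    ,  0.    ,  0.    ]), 'R': array([[-0.9871, -0.1591,  0.0184],
       [-0.1202,  0.6598, -0.7418],
       [ 0.1059, -0.7344, -0.6704]]), 't': array([ 0.4846, -0.0214,  1.4888])} [0.3181 1.1846 0.9734]
top {'fx': 457.4313392432761, 'fy': 457.4313392432761, 'cx': 325.1338858583741, 'cy': 232.57258299638218, 'dist_coeffs': array([0.0144, 0.    , 0.    , 0.    , 0.    ]), 'R': array([[ 0.0057, -0.9997, -0.0243],
       [-0.9838, -0.0012, -0.1794],
       [ 0.1794,  0.0249, -0.9835]]), 't': array([0.2728, 0.4794, 1.186 ])} [0.2573 0.2438 1.2591]
{'time': 0.1, 'q': array([ 1.1005,  0.5284,  1.4338,  0.    ,  1.1814, -0.1785]), 'joint_velocities': array([ 0.0008, -0.0033, -0.0031,  0.0002, -0.002 ,  0.0009]), 'joint_torque': array([ -0.0001, -44.0987, -17.7152,   0.0635,   0.0533,  -0.    ]), 'position': array([0.1795, 0.598 , 0.2327]), 'tool_rot': array([ 0.1454,  0.9894, -0.001 , -0.0003]), 'ft_force': array([ 0.0235,  0.3445, -0.1199]), 'moment': array([0.0144, 0.0279, 0.0338]), 'grip_force': 0.0, 'grip_width': 0.08695516387093022} 0.011
```

View pics/side0.png

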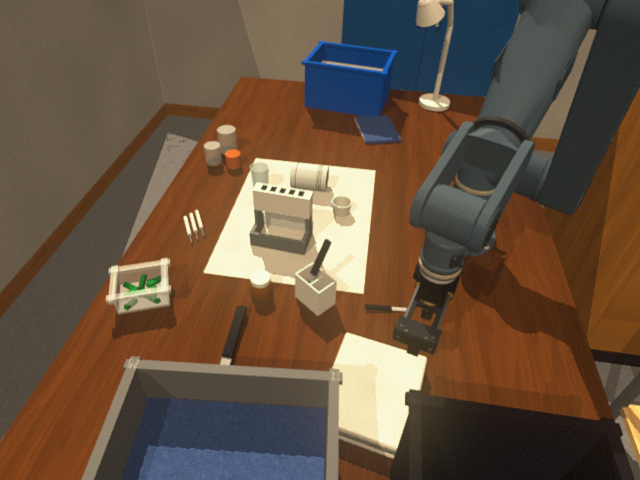

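View pics/top0.png

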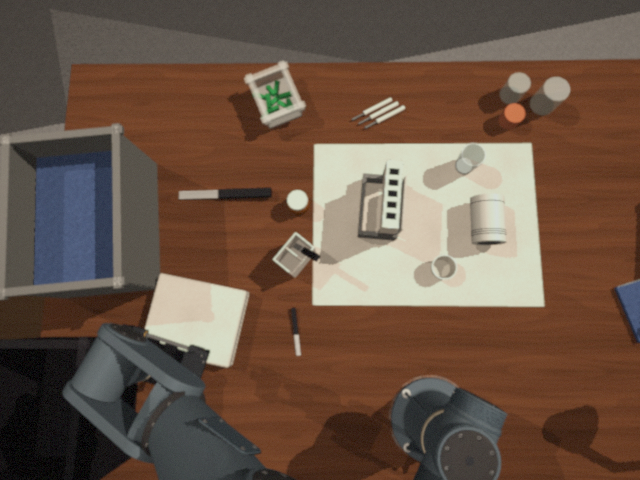

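Run:
```python
import cv2
a=cv2.imread("pics/top0.png")[145:295,265:525]; cv2.imwrite("pics/top0c.png",cv2.resize(a,None,fx=3,fy=3,interpolation=cv2.INTER_CUBIC))
a=cv2.imread("pics/side0.png")[155:320,225:390]; cv2.imwrite("pics/side0c.png",cv2.resize(a,None,fx=3.6,fy=3.6,interpolation=cv2.INTER_CUBIC))
```

```text
(no output)
```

View pics/top0c.png

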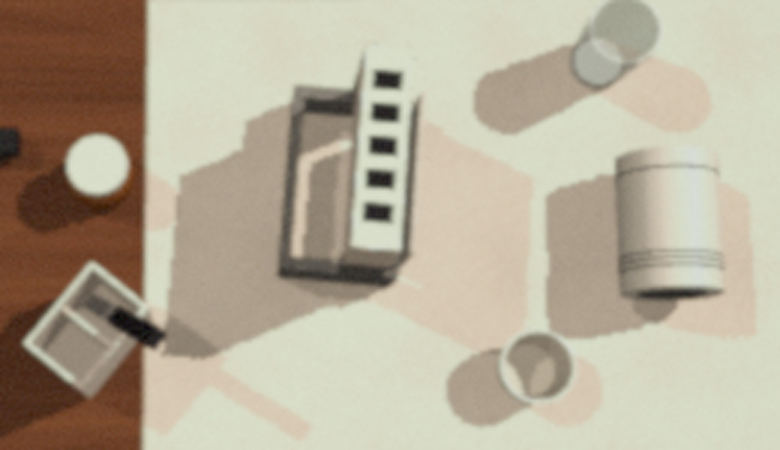

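View pics/side0c.png

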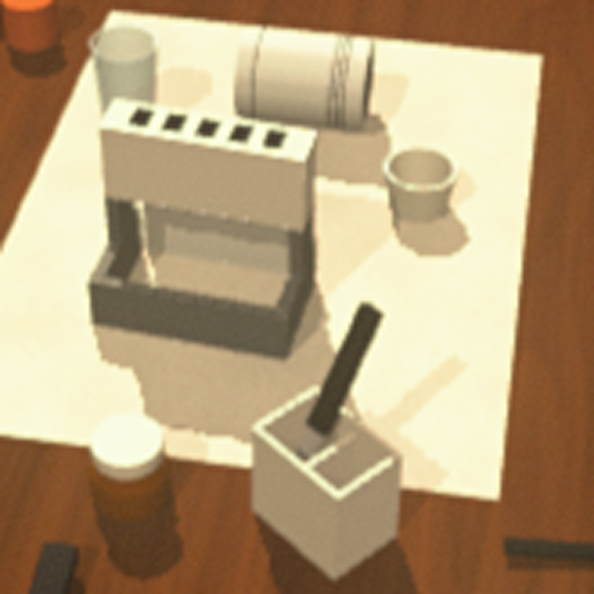

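```bash
cat > h.py <<'E'
import numpy as np, cv2
from scipy.optimize import least_squares
from scipy.spatial.transform import Rotation as Ro
from rig import robot
np.set_printoptions(precision=4,suppress=True)
CAL={n:robot.calibration(n) for n in("side","top")}
OFF={"top":(3,265,145),"side":(3.6,225,155)}
def proj(n,X):
    c=CAL[n];K=np.array([[c["fx"],0,c["cx"]],[0,c["fy"],c["cy"]],[0,0,1.]])
    return cv2.projectPoints(np.array(X,float).reshape(-1,3),cv2.Rodrigues(np.array(c["R"]))[0],np.array(c["t"],float),K,c["dist_coeffs"])[0][:,0]
def pix(n,p):
    s,x,y=OFF[n];return np.array(p,float)/s+[x,y]
def T(p,X): # planar pose (x,y,yaw)
    return Ro.from_euler("z",p[2]).apply(np.array(X,float))+[p[0],p[1],0]
def fitkp(p0,kp): # kp: (cam,crop px,model mm)
    f=lambda p:np.concatenate([(proj(n,T(p,np.array(m)/1000))[0]-pix(n,q)) for n,q,m in kp])
    r=least_squares(f,p0,loss="soft_l1");return r.x,f(r.x).reshape(-1,2)
def cyl(p,r,L):
    a=np.linspace(0,2*np.pi,60);return T(p,np.concatenate([np.c_[r*np.cos(a),0*a+y,r+r*np.sin(a)] for y in(-L/2,L/2)]))
def fithull(p0,model,obs,R0=lambda p:p):
    def f(p):
        out=[]
        for n,P in obs.items():
            h=cv2.convexHull(proj(n,model(p)).astype(np.float32))
            out+=[cv2.pointPolygonTest(h,tuple(map(float,pix(n,q))),True) for q in P]
        return np.array(out)
    r=least_squares(f,p0,diff_step=1e-3,x_scale=[.1,.1,.3][:len(p0)]);return r.x,f(r.x)
def on_table(n,q,z):
    f=lambda p:proj(n,[p[0],p[1],z])[0]-pix(n,q)
    return least_squares(f,[.5,.1]).x
E
python3 - <<'E'
from h import *
kp=[("top",(368,44),(54,-86,172)),("top",(351,248),(54,86,172)),("top",(402,252),(14,86,172)),("top",(413,46),(14,-86,172)),
("top",(295,88),(106,-86,50)),("top",(279,275),(106,86,50)),
("side",(113,100),(14,-86,172)),("side",(317,132),(14,86,172)),("side",(103,127),(54,-86,172)),("side",(310,160),(54,86,172)),
("side",(95,322),(106,-86,0)),("side",(285,357),(106,86,0)),("side",(90,283),(106,-86,50)),("side",(290,315),(106,86,50))]
d,r=fitkp([.5,.05,1.5],kp);print("dock",d,r.round(1).tolist())
kp=[("top",(92,262),(32,-46,90)),("top",(22,343),(32,46,90)),("top",(91,398),(-32,46,90)),("top",(158,322),(-32,-46,90)),
("side",(338,497),(32,46,90)),("side",(318,388),(-32,-46,90)),("side",(252,428),(32,-46,90)),("side",(400,460),(-32,46,90)),("side",(335,578),(32,46,0)),("side",(398,535),(-32,46,0))]
c,r=fitkp([.4,.3,.8],kp);print("caddy",c,r.round(1).tolist())
k,r=fithull([.48,-.12,0.+np.pi/2],lambda p:cyl(p,.044,.124),{"top":[(617,165),(619,230),(621,285),(717,160),(720,230),(723,285),(667,148),(672,297)],"side":[(236,90),(373,90),(300,30),(310,125)]});print("can",k,r.round(1))
for n,q,z in[("top",(625,28),.095),("top",(598,62),0),("top",(538,365),.045),("top",(97,165),.06),("side",(123,42),.095),("side",(420,168),.045),("side",(128,442),.06)]:print(n,q,on_table(n,q,z))
# spatula: tip p, lean, dir
def spat(v):
    a=v[3:5];z=np.array([np.sin(a[0])*np.cos(a[1]),np.sin(a[0])*np.sin(a[1]),np.cos(a[0])]);return v[:3],z
def f(v):
    p,z=spat(v);o=[]
    for n,q,s in[("top",(155,340),.185),("side",(370,310),.185),("top",(114,316),.080),("side",(320,425),.080)]:o.append(proj(n,p+s*z)[0]-pix(n,q))
    return np.concatenate(o+[[(v[3]-.5)*5]])
r=least_squares(f,[c[0],c[1],.01,.5,c[2]+np.pi]);print("spat",r.x,r.fun.round(1));p,z=spat(r.x);print("tip in caddy",Ro.from_euler("z",-c[2]).apply(p-[c[0],c[1],0]),Ro.from_euler("z",-c[2]).apply(z),"grip",p+.145*z)
E
```

```text
dock [0.5496 0.0733 1.4921] [[-1.2, -0.0], [0.1, -0.1], [-0.3, -0.1], [-0.0, 0.5], [-0.6, -1.1], [0.2, -2.0], [1.2, -0.9], [1.0, -0.8], [-0.4, -0.7], [-0.3, -0.5], [-0.2, 0.4], [1.4, 0.6], [0.2, -1.0], [0.3, 0.0]]
caddy [0.4161 0.3548 0.8792] [[0.0, -0.3], [0.1, -0.3], [-4.1, -2.7], [-3.2, -4.8], [0.4, 0.0], [0.7, -1.0], [0.8, -1.0], [1.6, -1.8], [0.2, 0.2], [0.2, 0.0]]
can [ 0.5143 -0.1625  1.5565] [ 0.8  0.6  0.6  0.5  0.7  0.6  1.1  1.1  0.1  0.1 -0.  -0.5]
top (625, 28) [ 0.6804 -0.1175]
top (598, 62) [ 0.6812 -0.1199]
top (538, 365) [ 0.3876 -0.0411]
top (97, 165) [0.5655 0.3499]
side (123, 42) [ 0.6832 -0.1137]
side (420, 168) [ 0.39   -0.0364]
side (128, 442) [0.5667 0.3562]
spat [0.4509 0.3593 0.0026 0.4898 4.0219] [-0.3 -0.7  1.1 -0.8  0.5 -0.2 -0.1  1.1 -0.1]
tip in caddy [ 0.0257 -0.0239  0.0026] [-0.4704 -0.0005  0.8824] grip [0.4074 0.3068 0.1306]
```

```bash
cat >> h.py <<'E'
DOCK=np.array([.5496,.0733,1.4921]);CAD=np.array([.4161,.3548,.8797])
def dk(x,y,z):return T(DOCK,[[x/1000,y/1000,z/1000]])[0]
def rot(zdir,ydir): # tool frame from z and approx y (world)
    z=np.array(zdir,float);z/=np.linalg.norm(z);y=np.array(ydir,float);y-=z*(y@z);y/=np.linalg.norm(y)
    return Ro.from_matrix(np.c_[np.cross(y,z),y,z])
def plan(wps,start=None):
    """wps: (pos,Rot,hand,max step mm/row) ; prints rows with rounding error carried over"""
    o=robot.get_obs();p,R=(o["position"],Ro.from_quat(o["tool_rot"])) if start is None else start
    rows=[]
    for wp,wR,hand,step in wps:
        p0,R0=p,R;dr=(R0.inv()*wR).as_rotvec();n=int(max(1,np.ceil(np.linalg.norm(wp-p0)*1000/step),np.ceil(np.abs(dr).max()/np.radians(3.95))))
        for i in range(1,n+1):
            tp=p0+(wp-p0)*i/n;tR=R0*Ro.from_rotvec(dr*i/n)
            s=np.clip((R.inv().apply(tp-p)/.04).round(2),-1,1);t=np.clip(((R.inv()*tR).as_rotvec()/np.radians(4)).round(2),-1,1)
            p=p+R.apply(s*.04);R=R*Ro.from_rotvec(t*np.radians(4));rows.append(list(s+0.)+list(t+0.)+[hand])
    for i in range(0,len(rows),12):print(len(rows[i:i+12]),"["+",".join("%g"%v for r in rows[i:i+12] for v in r)+"]")
    return p,R
z_=Ro.from_euler("z",CAD[2]).apply([-.4704,0,.8824]);cy=Ro.from_euler("z",CAD[2]).apply([0,1,0])
GRIP=np.array([.4074,.3068,.131]);RG=rot(-z_,-cy)
E
python3 - <<'E'
from h import *
t=-z_
plan([(GRIP-.11*t,RG,-1,36),(GRIP+.008*t,RG,-1,24)])
E
```

```text
12 [-0.25,-0.23,0,-0.25,0.16,0.98,-1,-0.27,-0.22,0,-0.24,0.17,0.99,-1,-0.28,-0.19,-0.01,-0.25,0.16,0.98,-1,-0.29,-0.18,-0.01,-0.25,0.17,0.99,-1,-0.31,-0.16,-0.02,-0.24,0.16,0.98,-1,-0.31,-0.13,-0.03,-0.25,0.16,0.99,-1,-0.33,-0.11,-0.04,-0.25,0.17,0.98,-1,-0.33,-0.09,-0.03,-0.24,0.16,0.99,-1,-0.33,-0.06,-0.05,-0.25,0.17,0.98,-1,-0.34,-0.04,-0.05,-0.25,0.16,0.99,-1,-0.34,-0.02,-0.05,-0.25,0.17,0.98,-1,-0.33,0.01,-0.06,-0.24,0.16,0.98,-1]
12 [-0.34,0.03,-0.06,-0.25,0.16,0.99,-1,-0.33,0.05,-0.06,-0.25,0.17,0.98,-1,-0.33,0.08,-0.07,-0.24,0.16,0.99,-1,-0.32,0.11,-0.07,-0.25,0.17,0.98,-1,-0.31,0.12,-0.07,-0.25,0.16,0.99,-1,-0.3,0.15,-0.07,-0.24,0.16,0.98,-1,-0.29,0.17,-0.07,-0.25,0.17,0.99,-1,-0.28,0.19,-0.07,-0.25,0.16,0.98,-1,-0.26,0.21,-0.08,-0.24,0.17,0.98,-1,-0.24,0.23,-0.07,-0.25,0.16,0.99,-1,-0.23,0.25,-0.07,-0.25,0.17,0.98,-1,-0.21,0.26,-0.06,-0.25,0.16,0.99,-1]
9 [-0.19,0.28,-0.07,-0.24,0.16,0.98,-1,-0.17,0.29,-0.06,-0.25,0.17,0.99,-1,-0.15,0.3,-0.06,-0.25,0.16,0.98,-1,-0.13,0.32,-0.06,-0.24,0.17,0.99,-1,0,0,0.59,0,0,0,-1,0,0,0.59,0,0,0,-1,0,0,0.59,0,0,0,-1,0,0,0.59,0,0,0,-1,0,0,0.59,0,0,0,-1]
```

Request:
jog_arm(motion=[-0.25, -0.23, 0, -0.25, 0.16, 0.98, -1, -0.27, -0.22, 0, -0.24, 0.17, 0.99, -1, -0.28, -0.19, -0.01, -0.25, 0.16, 0.98, -1, -0.29, -0.18, -0.01, -0.25, 0.17, 0.99, -1, -0.31, -0.16, -0.02, -0.24, 0.16, 0.98, -1, -0.31, -0.13, -0.03, -0.25, 0.16, 0.99, -1, -0.33, -0.11, -0.04, -0.25, 0.17, 0.98, -1, -0.33, -0.09, -0.03, -0.24, 0.16, 0.99, -1, -0.33, -0.06, -0.05, -0.25, 0.17, 0.98, -1, -0.34, -0.04, -0.05, -0.25, 0.16, 0.99, -1, -0.34, -0.02, -0.05, -0.25, 0.17, 0.98, -1, -0.33, 0.01, -0.06, -0.24, 0.16, 0.98, -1])

```text
time: 1.6
position: [0.2638, 0.4561, 0.2315]
tool_rot: [0.529, 0.84, 0.109, -0.052]
ft_force: [-0.3, 0.3, 0.2]
grip_width: 0.087
grip_force: 0.0
```

Request:
jog_arm(motion=[-0.34, 0.03, -0.06, -0.25, 0.16, 0.99, -1, -0.33, 0.05, -0.06, -0.25, 0.17, 0.98, -1, -0.33, 0.08, -0.07, -0.24, 0.16, 0.99, -1, -0.32, 0.11, -0.07, -0.25, 0.17, 0.98, -1, -0.31, 0.12, -0.07, -0.25, 0.16, 0.99, -1, -0.3, 0.15, -0.07, -0.24, 0.16, 0.98, -1, -0.29, 0.17, -0.07, -0.25, 0.17, 0.99, -1, -0.28, 0.19, -0.07, -0.25, 0.16, 0.98, -1, -0.26, 0.21, -0.08, -0.24, 0.17, 0.98, -1, -0.24, 0.23, -0.07, -0.25, 0.16, 0.99, -1, -0.23, 0.25, -0.07, -0.25, 0.17, 0.98, -1, -0.21, 0.26, -0.06, -0.25, 0.16, 0.99, -1])

```text
time: 3.1
position: [0.3474, 0.3141, 0.2291]
tool_rot: [0.815, 0.537, 0.198, -0.093]
ft_force: [-0.2, -0.2, 0.3]
grip_width: 0.0869
grip_force: 0.0
```

Request:
jog_arm(motion=[-0.19, 0.28, -0.07, -0.24, 0.16, 0.98, -1, -0.17, 0.29, -0.06, -0.25, 0.17, 0.99, -1, -0.15, 0.3, -0.06, -0.25, 0.16, 0.98, -1, -0.13, 0.32, -0.06, -0.24, 0.17, 0.99, -1, 0, 0, 0, 0, 0, 0, -1, 0, 0, 0, 0, 0, 0, -1])

```text
time: 3.85
position: [0.3748, 0.2674, 0.2286]
tool_rot: [0.878, 0.413, 0.22, -0.104]
ft_force: [-0.2, 0.3, 0.8]
grip_width: 0.0868
grip_force: 0.0
```

Run:
```python
from h import *
t=-z_
o=robot.get_obs();print(o["time"],o["position"],GRIP-.11*t,(Ro.from_quat(o["tool_rot"]).inv()*RG).as_rotvec(),o["q"])
plan([(GRIP+.008*t,RG,-1,24)])
```

```text
3.85 [0.3748 0.2674 0.2286] [0.3744 0.2669 0.2281] [-0.0008 -0.0022 -0.0006] [0.1645 0.2053 2.1718 0.7211 0.4894 0.2579]
5 [-0.01,0,0.59,0,-0.01,0,-1,0,0,0.59,0,0,0,-1,0,0,0.59,-0.01,-0.01,-0.01,-1,-0.01,0,0.59,0,-0.01,0,-1,0,0,0.6,0,0,0,-1]
```

Request:
jog_arm(motion=[0, 0, 0.6, 0, 0, 0, -1, 0, 0, 0.6, 0, 0, 0, -1, 0, 0, 0.6, 0, 0, 0, -1, 0, 0, 0.58, 0, 0, 0, -1, 0, 0, 0.58, 0, 0, 0, -1, 0, 0, 0, 0, 0, 0, -1])

```text
time: 4.6
position: [0.4101, 0.3112, 0.1231]
tool_rot: [0.878, 0.413, 0.219, -0.104]
ft_force: [-0.2, 0.5, 0.4]
grip_width: 0.0868
grip_force: 0.0
```

Run:
```python
from h import *
o=robot.get_obs();print(o["position"],o["ft_force"])
a=robot.camera("top")[210:300,260:380];b=robot.camera("side")[225:345,270:430]
a=cv2.resize(a,(533,400),interpolation=cv2.INTER_CUBIC)[:, :400];b=cv2.resize(b,(400,300),interpolation=cv2.INTER_CUBIC)
cv2.imwrite("pics/grip.png",np.hstack([a[:400],np.vstack([b,np.zeros((100,400,3),np.uint8)])]))
```

```text
[0.4101 0.3112 0.1231] [-0.2284  0.535   0.4178]
```

View pics/grip.png

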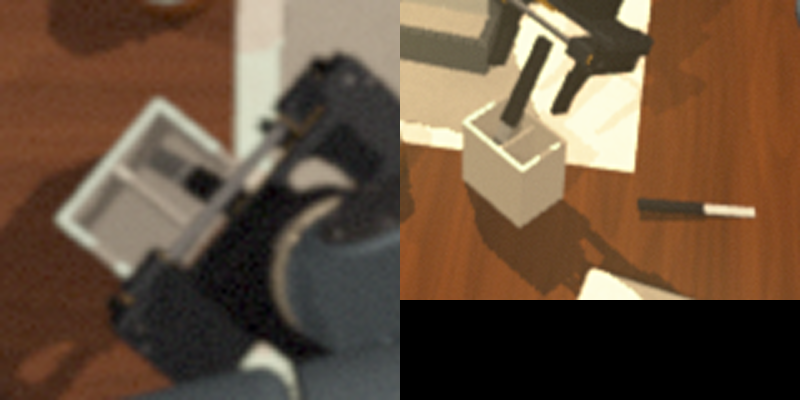

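Request:
jog_arm(motion=[0, 0, 0, 0, 0, 0, 1, 0, 0, 0, 0, 0, 0, 1, 0, 0, 0, 0, 0, 0, 1, 0, 0, 0, 0, 0, 0, 1, 0, 0, 0, 0, 0, 0, 1, 0, 0, 0, 0, 0, 0, 1], grip_force=25)

```text
time: 5.45
position: [0.4104, 0.3105, 0.1243]
tool_rot: [0.878, 0.413, 0.22, -0.104]
ft_force: [-0.4, -0.2, -0.1]
grip_width: 0.0347
grip_force: 0.0
```

Request:
jog_arm(motion=[0, 0, 0, 0, 0, 0, 1, 0, 0, 0, 0, 0, 0, 1, 0, 0, 0, 0, 0, 0, 1, 0, 0, 0, 0, 0, 0, 1])

```text
time: 5.95
position: [0.4103, 0.3106, 0.1243]
tool_rot: [0.878, 0.413, 0.22, -0.104]
ft_force: [-0.4, -0.1, -0.4]
grip_width: 0.0175
grip_force: 25.0
```

```bash
cat >> h.py <<'E'
DX=Ro.from_euler("z",DOCK[2]).apply([1,0,0]);DY=Ro.from_euler("z",DOCK[2]).apply([0,1,0]);UP=np.array([0,0,1.])
RD=rot(-UP,-DY)
E
python3 - <<'E'
from h import *
o=robot.get_obs();p=o["position"];R=Ro.from_quat(o["tool_rot"]);t=R.apply([0,0,1])
a=p-.115*t; plan([(a,R,1,24),(a+.07*UP,R,1,30),(dk(7,0,200+137),RD,1,30)])
print((R.inv()*RD).as_rotvec())
E
```

```text
12 [0,0,-0.57,0,0,0,1,0,0,-0.58,0,0,0,1,0,0,-0.58,0,0,0,1,0,0,-0.57,0,0,0,1,0,0,-0.58,0,0,0,1,0.28,0,-0.51,0,0,0,1,0.27,0,-0.51,0,0,0,1,0.28,0,-0.52,0,0,0,1,-0.03,0.71,-0.15,0.24,-0.76,-0.96,1,-0.08,0.7,-0.15,0.24,-0.76,-0.95,1,-0.14,0.69,-0.16,0.24,-0.76,-0.96,1,-0.19,0.67,-0.16,0.23,-0.76,-0.95,1]
5 [-0.25,0.66,-0.17,0.24,-0.75,-0.96,1,-0.3,0.64,-0.16,0.24,-0.76,-0.95,1,-0.35,0.61,-0.15,0.24,-0.76,-0.96,1,-0.39,0.59,-0.14,0.24,-0.76,-0.95,1,-0.44,0.56,-0.13,0.24,-0.76,-0.96,1]
[ 0.1498 -0.4767 -0.6001]
```

Request:
jog_arm(motion=[0, 0, -0.57, 0, 0, 0, 1, 0, 0, -0.58, 0, 0, 0, 1, 0, 0, -0.58, 0, 0, 0, 1, 0, 0, -0.57, 0, 0, 0, 1, 0, 0, -0.58, 0, 0, 0, 1, 0.28, 0, -0.51, 0, 0, 0, 1, 0.27, 0, -0.51, 0, 0, 0, 1, 0.28, 0, -0.52, 0, 0, 0, 1, -0.03, 0.71, -0.15, 0.24, -0.76, -0.96, 1, -0.08, 0.7, -0.15, 0.24, -0.76, -0.95, 1, -0.14, 0.69, -0.16, 0.24, -0.76, -0.96, 1, -0.19, 0.67, -0.16, 0.23, -0.76, -0.95, 1])

```text
time: 7.45
position: [0.4534, 0.1843, 0.3139]
tool_rot: [0.829, 0.542, 0.123, -0.058]
ft_force: [1.0, 0.8, -0.7]
grip_width: 0.0178
grip_force: 25.0
```

Request:
jog_arm(motion=[-0.25, 0.66, -0.17, 0.24, -0.75, -0.96, 1, -0.3, 0.64, -0.16, 0.24, -0.76, -0.95, 1, -0.35, 0.61, -0.15, 0.24, -0.76, -0.96, 1, -0.39, 0.59, -0.14, 0.24, -0.76, -0.95, 1, -0.44, 0.56, -0.13, 0.24, -0.76, -0.96, 1, 0, 0, 0, 0, 0, 0, 1, 0, 0, 0, 0, 0, 0, 1])

```text
time: 8.32
position: [0.549, 0.0809, 0.3362]
tool_rot: [0.735, 0.679, -0.001, -0.001]
ft_force: [-0.0, 0.6, -0.6]
grip_width: 0.0176
grip_force: 25.0
```

Run:
```python
from h import *
o=robot.get_obs();p=o["position"];R=Ro.from_quat(o["tool_rot"]);t=R.apply([0,0,1])
print(o["time"],p,dk(7,0,337),(R.inv()*RD).as_rotvec(),o["grip_width"],o["q"])
print("pred tip",proj("side",p+.137*t),"80mm",proj("side",p+.057*t),proj("top",p+.137*t))
b=robot.camera("side");x,y=proj("side",p+.1*t)[0].astype(int);print(x-70,y-55)
b=b[y-55:y+55,x-70:x+75]
cv2.imwrite("pics/slot.png",cv2.resize(b,None,fx=5,fy=5,interpolation=cv2.INTER_CUBIC))
```

```text
8.325 [0.549  0.0809 0.3362] [0.5502 0.0803 0.337 ] [-0.0026 -0.0008 -0.0005] 0.01756461299560097 [-0.0556  0.3272  1.4733  0.0009  1.3436  0.0233]
pred tip [[286.4602 177.5132]] 80mm [[285.9845 153.661 ]] [[404.9141 192.1954]]
216 111
```

View pics/slot.png

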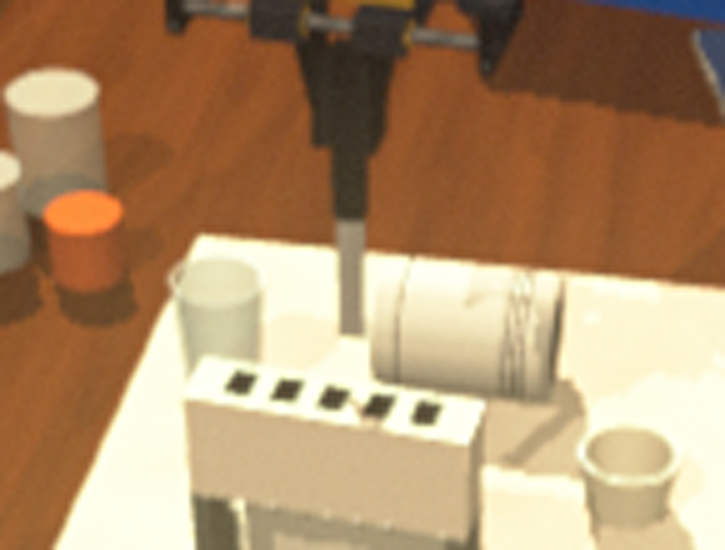

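Request:
jog_arm(motion=[0, 0, 0.6, 0, 0, 0, 1, 0, 0, 0.6, 0, 0, 0, 1, 0, 0, 0.4, 0, 0, 0, 1, 0, 0, 0.4, 0, 0, 0, 1, 0, 0, 0.4, 0, 0, 0, 1, 0, 0, 0.4, 0, 0, 0, 1, 0, 0, 0.3, 0, 0, 0, 1, 0, 0, 0, 0, 0, 0, 1])

```text
time: 9.38
position: [0.5494, 0.0805, 0.212]
tool_rot: [0.734, 0.679, -0.001, -0.001]
ft_force: [-0.6, -0.2, -0.8]
grip_width: 0.018
grip_force: 25.0
```

Request:
jog_arm(motion=[-0.2, 0, 0, 0, 0, 0, 1, -0.3, 0, 0, 0, 0, 0, 1, -0.3, 0, 0, 0, 0, 0, 1, -0.3, 0, 0, 0, 0, 0, 1, -0.3, 0, 0, 0, 0, 0, 1, -0.3, 0, 0, 0, 0, 0, 1, 0, 0, 0, 0, 0, 0, 1, 0, 0, 0, 0, 0, 0, 1, 0, 0, 0, 0, 0, 0, 1, 0, 0, 0, 0, 0, 0, 1])

```text
time: 10.62
position: [0.5449, 0.013, 0.213]
tool_rot: [0.734, 0.679, -0.0, -0.0]
ft_force: [-0.1, 0.2, -1.5]
grip_width: 0.0178
grip_force: 25.0
```

Run:
```python
from h import *
o=robot.get_obs();print(o["position"],o["ft_force"])
a=robot.camera("top")[145:295,265:525]
b=robot.camera("side")[160:260,220:350]
a=cv2.resize(a,(780,450))[:, 220:620];b=cv2.resize(b,(390,300),interpolation=cv2.INTER_CUBIC)
cv2.imwrite("pics/flap.png",np.hstack([a,np.vstack([b,np.zeros((150,390,3),np.uint8)])]))
```

```text
[0.5449 0.013  0.213 ] [-0.0751  0.191  -1.4587]
```

View pics/flap.png

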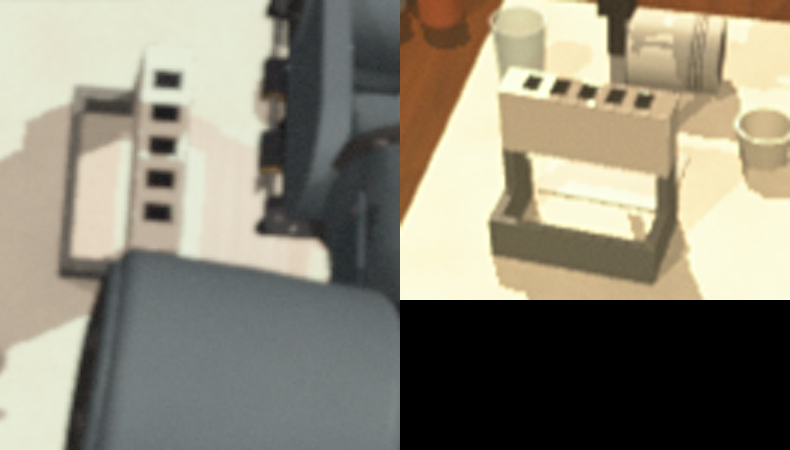

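Run:
```python
from h import *
o=robot.get_obs();p=o["position"];t=RG.apply([0,0,1])
GP=np.array([.4103,.3106,.1243]);a=GP-.115*t
plan([(p+.15*UP,RD,1,38),(a+.07*UP,RG,1,30),(a,RG,1,35)])
```

```text
12 [0,0,-0.94,0,0,0,1,0,0,-0.93,0,0,0.01,1,0,0,-0.94,0,0,0,1,0,0,-0.94,0,0,0,1,0.55,-0.43,0.15,-0.2,0.62,0.78,1,0.52,-0.46,0.17,-0.19,0.62,0.78,1,0.48,-0.49,0.19,-0.2,0.61,0.78,1,0.45,-0.52,0.2,-0.19,0.62,0.79,1,0.42,-0.54,0.21,-0.2,0.62,0.78,1,0.37,-0.57,0.21,-0.19,0.62,0.78,1,0.33,-0.59,0.23,-0.2,0.61,0.78,1,0.29,-0.61,0.23,-0.19,0.62,0.78,1]
6 [0.24,-0.63,0.23,-0.2,0.62,0.78,1,0.2,-0.64,0.24,-0.19,0.62,0.78,1,0.15,-0.66,0.23,-0.2,0.62,0.78,1,-0.27,0,0.52,0,0,0,1,-0.28,0,0.51,0,0,0,1,-0.27,0,0.52,0,0,0,1]
```

Request:
jog_arm(motion=[0, 0, -0.94, 0, 0, 0, 1, 0, 0, -0.94, 0, 0, 0, 1, 0, 0, -0.94, 0, 0, 0, 1, 0, 0, -0.94, 0, 0, 0, 1, 0.55, -0.43, 0.15, -0.2, 0.62, 0.78, 1, 0.52, -0.46, 0.17, -0.19, 0.62, 0.78, 1, 0.48, -0.49, 0.19, -0.2, 0.61, 0.78, 1, 0.45, -0.52, 0.2, -0.19, 0.62, 0.79, 1, 0.42, -0.54, 0.21, -0.2, 0.62, 0.78, 1, 0.37, -0.57, 0.21, -0.19, 0.62, 0.78, 1, 0.33, -0.59, 0.23, -0.2, 0.61, 0.78, 1, 0.29, -0.61, 0.23, -0.19, 0.62, 0.78, 1])

```text
time: 12.22
position: [0.4214, 0.1996, 0.3145]
tool_rot: [0.851, 0.493, 0.162, -0.076]
ft_force: [-0.1, -0.7, -1.2]
grip_width: 0.0175
grip_force: 25.0
```

Request:
jog_arm(motion=[0.24, -0.63, 0.23, -0.2, 0.62, 0.78, 1, 0.2, -0.64, 0.24, -0.19, 0.62, 0.78, 1, 0.15, -0.66, 0.23, -0.2, 0.62, 0.78, 1, 0, 0, 0, 0, 0, 0, 1, 0, 0, 0, 0, 0, 0, 1])

```text
time: 12.85
position: [0.3768, 0.2684, 0.2969]
tool_rot: [0.877, 0.414, 0.22, -0.103]
ft_force: [0.6, 0.5, -0.7]
grip_width: 0.0183
grip_force: 25.0
```

Run:
```python
from h import *
o=robot.get_obs();p=o["position"];R=Ro.from_quat(o["tool_rot"]);t=RG.apply([0,0,1])
GP=np.array([.4103,.3106,.1243]);a=GP-.115*t
print(o["time"],p,a+.07*UP,(R.inv()*RG).as_rotvec(),o["grip_width"])
plan([(a,RG,1,35),(GP-.004*t,RG,1,20)])
```

```text
12.85 [0.3768 0.2684 0.2969] [0.3758 0.2689 0.2958] [ 0.0012 -0.0012  0.002 ] 0.01829507669999918
9 [-0.28,-0.01,0.52,0.01,-0.01,0.01,1,-0.28,-0.01,0.52,0,0,0.01,1,-0.28,-0.01,0.53,0.01,-0.01,0.01,1,0,0,0.46,0,0,0,1,0,0,0.46,0,0,0,1,0,0,0.47,0,0,0,1,0,0,0.46,0,0,0,1,0,0,0.46,0,0,0,1,0,0,0.46,0,0,0,1]
```

Request:
jog_arm(motion=[-0.28, -0.01, 0.52, 0, 0, 0, 1, -0.28, -0.01, 0.52, 0, 0, 0, 1, -0.28, -0.01, 0.52, 0, 0, 0, 1, 0, 0, 0.46, 0, 0, 0, 1, 0, 0, 0.46, 0, 0, 0, 1, 0, 0, 0.46, 0, 0, 0, 1, 0, 0, 0.46, 0, 0, 0, 1, 0, 0, 0.46, 0, 0, 0, 1, 0, 0, 0.46, 0, 0, 0, 1, 0, 0, 0, 0, 0, 0, 1])

```text
time: 14.1
position: [0.4099, 0.3089, 0.1273]
tool_rot: [0.878, 0.413, 0.22, -0.103]
ft_force: [0.7, -0.3, -0.8]
grip_width: 0.0176
grip_force: 25.0
```

Inserted with no force. Release to fully open, then back off along the tool axis.

Request:
jog_arm(motion=[0, 0, 0, 0, 0, 0, 0.5, 0, 0, 0, 0, 0, 0, 0.5, 0, 0, 0, 0, 0, 0, 0.2, 0, 0, 0, 0, 0, 0, 0, 0, 0, 0, 0, 0, 0, -0.3, 0, 0, 0, 0, 0, 0, -0.3, 0, 0, -0.4, 0, 0, 0, -0.3, 0, 0, -0.8, 0, 0, 0, -0.3, 0, 0, -0.8, 0, 0, 0, -0.5, 0, 0, -0.8, 0, 0, 0, -0.8, 0, 0, -0.8, 0, 0, 0, -1, 0, 0, 0, 0, 0, 0, -1])

```text
time: 15.6
position: [0.365, 0.2566, 0.2568]
tool_rot: [0.877, 0.413, 0.222, -0.103]
ft_force: [0.1, -0.1, 0.1]
grip_width: 0.0842
grip_force: 0.0
```

Run:
```python
from h import *
o=robot.get_obs();print(o["time"],o["position"],o["grip_width"])
a=robot.camera("top")[145:295,265:525];b=robot.camera("side")[155:320,225:390]
a=cv2.resize(a,None,fx=3,fy=3,interpolation=cv2.INTER_CUBIC)[:,380:]
b=cv2.resize(b,(390,390),interpolation=cv2.INTER_CUBIC)
cv2.imwrite("pics/b.png",np.hstack([a,np.vstack([b,np.zeros((60,390,3),np.uint8)])]))
```

```text
15.6 [0.365  0.2566 0.2568] 0.08418083795653546
```

View pics/b.png

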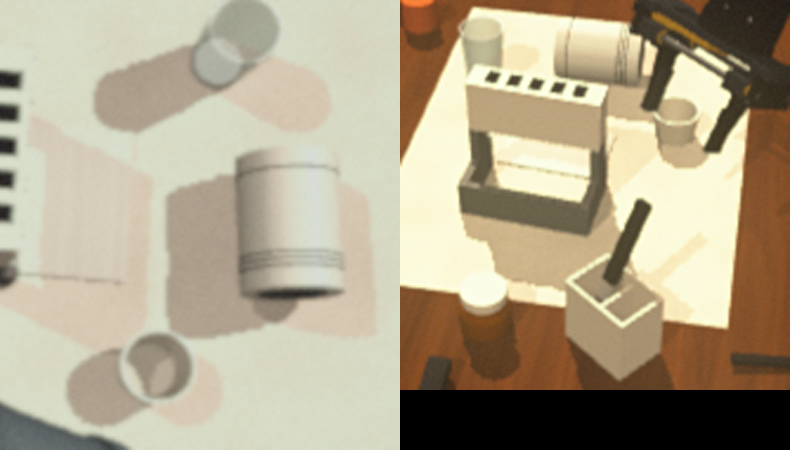

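```bash
cat >> h.py <<'E'
def RC(yaw):return rot(-UP,-np.array([np.cos(yaw),np.sin(yaw),0]))
E
python3 - <<'E'
from h import *
C=np.array([.5143,-.1625,0]);R=RC(1.5565)
plan([(C+.26*UP,R,-1,36),(C+.14*UP,R,-1,36)])
E
```

```text
12 [-0.38,0.74,-0.21,-0.24,-0.5,0.96,-1,-0.34,0.76,-0.19,-0.24,-0.51,0.97,-1,-0.29,0.79,-0.17,-0.24,-0.5,0.96,-1,-0.25,0.81,-0.14,-0.24,-0.51,0.97,-1,-0.19,0.82,-0.12,-0.25,-0.5,0.97,-1,-0.14,0.84,-0.1,-0.24,-0.5,0.96,-1,-0.09,0.85,-0.09,-0.24,-0.51,0.96,-1,-0.04,0.85,-0.06,-0.24,-0.5,0.97,-1,0.03,0.85,-0.05,-0.24,-0.51,0.96,-1,0.08,0.86,-0.04,-0.24,-0.5,0.97,-1,0.13,0.84,-0.03,-0.24,-0.5,0.96,-1,0.19,0.84,-0.02,-0.24,-0.51,0.97,-1]
5 [0.24,0.82,-0.01,-0.24,-0.5,0.96,-1,0,0,0.75,0,0,0,-1,0,0,0.75,0,0,0,-1,0,0,0.75,0,0,0,-1,0,0,0.75,0,0,0,-1]
```

Request:
jog_arm(motion=[-0.38, 0.74, -0.21, -0.24, -0.5, 0.96, -1, -0.34, 0.76, -0.19, -0.24, -0.51, 0.97, -1, -0.29, 0.79, -0.17, -0.24, -0.5, 0.96, -1, -0.25, 0.81, -0.14, -0.24, -0.51, 0.97, -1, -0.19, 0.82, -0.12, -0.25, -0.5, 0.97, -1, -0.14, 0.84, -0.1, -0.24, -0.5, 0.96, -1, -0.09, 0.85, -0.09, -0.24, -0.51, 0.96, -1, -0.04, 0.85, -0.06, -0.24, -0.5, 0.97, -1, 0.03, 0.85, -0.05, -0.24, -0.51, 0.96, -1, 0.08, 0.86, -0.04, -0.24, -0.5, 0.97, -1, 0.13, 0.84, -0.03, -0.24, -0.5, 0.96, -1, 0.19, 0.84, -0.02, -0.24, -0.51, 0.97, -1])

```text
time: 17.2
position: [0.5032, -0.1306, 0.2574]
tool_rot: [1.0, 0.026, 0.015, -0.009]
ft_force: [-0.6, 0.9, 0.6]
grip_width: 0.0873
grip_force: 0.0
```

Request:
jog_arm(motion=[0.24, 0.82, -0.01, -0.24, -0.5, 0.96, -1, 0, 0, 0.75, 0, 0, 0, -1, 0, 0, 0.75, 0, 0, 0, -1, 0, 0, 0.75, 0, 0, 0, -1, 0, 0, 0.75, 0, 0, 0, -1, 0, 0, 0, 0, 0, 0, -1, 0, 0, 0, 0, 0, 0, -1])

```text
time: 18.08
position: [0.5146, -0.1624, 0.1395]
tool_rot: [1.0, -0.007, -0.0, -0.0]
ft_force: [-0.7, 0.9, 0.4]
grip_width: 0.0872
grip_force: 0.0
```

Run:
```python
from h import *
o=robot.get_obs();R=Ro.from_quat(o["tool_rot"])
print(o["time"],o["position"],(R.inv()*RC(1.5565)).as_rotvec(),o["grip_width"],o["q"])
plan([(np.array([.5143,-.1625,.075]),RC(1.5565),-1,16)])
```

```text
18.075 [ 0.5146 -0.1624  0.1395] [-0.0006  0.0009  0.0011] 0.0871835691648875 [-0.513   0.5478  1.7345  0.0002  0.8603  1.0709]
5 [0,0,0.32,0,0,0,-1,0,0,0.33,0,0,0.01,-1,0,0,0.32,-0.01,0.01,0,-1,-0.01,0,0.32,0,0,0,-1,0,0,0.32,0,0,0.01,-1]
```

Request:
jog_arm(motion=[0, 0, 0.32, 0, 0, 0, -1, 0, 0, 0.32, 0, 0, 0, -1, 0, 0, 0.32, 0, 0, 0, -1, 0, 0, 0.32, 0, 0, 0, -1, 0, 0, 0.32, 0, 0, 0, -1, 0, 0, 0, 0, 0, 0, -1])

```text
time: 18.82
position: [0.5134, -0.1622, 0.0746]
tool_rot: [1.0, -0.007, -0.001, -0.001]
ft_force: [0.5, 0.0, -0.6]
grip_width: 0.0872
grip_force: 0.0
```

Request:
jog_arm(motion=[0, 0, 0, 0, 0, 0, -0.7, 0, 0, 0, 0, 0, 0, -0.7, 0, 0, 0, 0, 0, 0, -0.7, 0, 0, 0, 0, 0, 0, -0.7], grip_force=8)

```text
time: 19.32
position: [0.5143, -0.162, 0.0766]
tool_rot: [1.0, -0.007, 0.0, -0.0]
ft_force: [-0.5, 3.9, 6.2]
grip_width: 0.0756
grip_force: 8.4
```

Request:
jog_arm(motion=[0, 0, 0, 0, 0, 0.23, -0.7, 0, 0, 0, 0, 0, 0.23, -0.7, 0, 0, 0, 0, 0, 0.23, -0.7, 0, 0, 0, 0, 0, 0.23, -0.7, 0.1, 0, 0, 0, 0, 0, -0.7, 0.11, 0, 0, 0, 0, 0, -0.7, 0.1, 0, 0, 0, 0, 0, -0.7, 0.11, 0, 0, 0, 0, 0, -0.7, 0, 0, 0, 0, 0, 0, -0.7, 0, 0, 0, 0, 0, 0, -0.7])

```text
time: 20.58
position: [0.5244, -0.1623, 0.0764]
tool_rot: [0.999, -0.038, -0.007, -0.002]
ft_force: [-12.9, 0.5, 15.1]
grip_width: 0.0753
grip_force: 10.6
```

Request:
jog_arm(motion=[0, 0, 0, 0, 0, 0, -0.8, 0, 0, 0, 0, 0, 0, -0.9, 0, 0, 0, 0, 0, 0, -1, 0, 0, 0, 0, 0, 0, -1, 0, 0, -0.3, 0, 0, 0, -1, 0, 0, -0.8, 0, 0, 0, -1, 0, 0, -0.8, 0, 0, 0, -1, 0, 0, -0.8, 0, 0, 0, -1, 0, 0, 0, 0, 0, 0, -1])

```text
time: 21.7
position: [0.5329, -0.1648, 0.1873]
tool_rot: [0.999, -0.039, 0.003, 0.002]
ft_force: [0.0, -0.4, -1.1]
grip_width: 0.0871
grip_force: 0.0
```

Run:
```python
from h import *
o=robot.get_obs();print(o["time"],o["position"],o["grip_width"])
a=robot.camera("top")[145:295,265:525];b=robot.camera("side")[155:215,265:365]
a=cv2.resize(a,None,fx=3,fy=3,interpolation=cv2.INTER_CUBIC)[:,380:]
b=cv2.resize(b,(400,240),interpolation=cv2.INTER_CUBIC)
cv2.imwrite("pics/c.png",np.hstack([a,np.vstack([b,np.zeros((210,400,3),np.uint8)])]))
```

```text
21.7 [ 0.5329 -0.1648  0.1873] 0.08710363562415557
```

View pics/c.png

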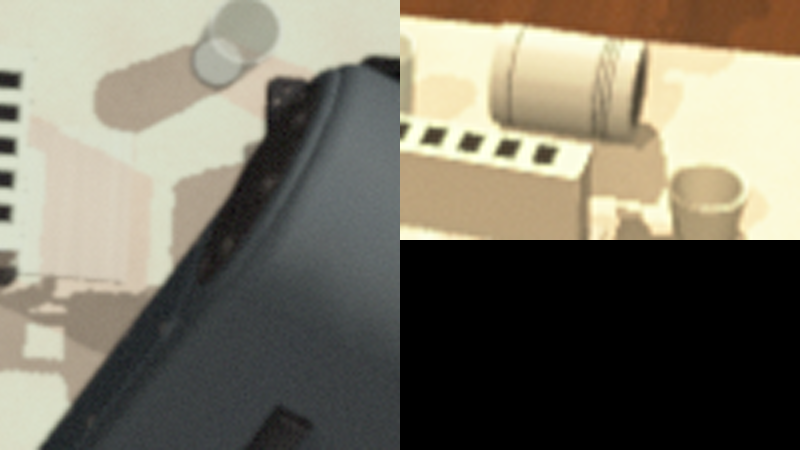

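```bash
cat > track.py <<'E'
from h import *
K0=np.array([.5143,-.1625,1.5565])
def track(cam,im,guess,ref=None):
    ref=cv2.imread(f"pics/{cam}0.png") if ref is None else ref
    k=lambda p:proj(cam,cyl(p,.044,.124)).astype(np.float32)
    m=np.zeros(ref.shape[:2],np.uint8);cv2.fillConvexPoly(m,cv2.convexHull(k(K0)).astype(np.int32),255)
    m=cv2.dilate(m,np.ones((5,5)))
    W,_=cv2.estimateAffinePartial2D(k(K0),k(guess))
    g=lambda a:cv2.GaussianBlur(cv2.cvtColor(a,cv2.COLOR_BGR2GRAY),(3,3),0)
    W=W.astype(np.float32);W3=np.vstack([W,[0,0,1]])
    # ECC: template=ref (masked by inputMask on input) -> use ref as input with the inverse warp
    Wi=np.linalg.inv(W3)[:2].astype(np.float32)
    cc,Wi=cv2.findTransformECC(g(im),g(ref),Wi,cv2.MOTION_AFFINE,(3,200,1e-6),m,3)
    W=np.linalg.inv(np.vstack([Wi,[0,0,1]]))[:2]
    obs=k(K0)@W[:,:2].T+W[:,2]
    r=least_squares(lambda p:(k(p)-obs).ravel(),guess,x_scale=[.01,.01,.1])
    return cc,r.x,np.sqrt((r.fun**2).mean()),W
def dockf(p):
    v=Ro.from_euler("z",-DOCK[2]).apply([p[0]-DOCK[0],p[1]-DOCK[1],0])*1000
    return v[:2],p[2]-DOCK[2]
E
python3 - <<'E'
from track import *
im=robot.camera("side");cv2.imwrite("pics/side_c.png",im)
for g in([.5244,-.163,1.4921],[.53,-.163,1.4921]):
    cc,p,e,W=track("side",im,np.array(g));print(cc,p,e,dockf(p));print(W)
E
```

```text
0.9676547920052124 [ 0.5244 -0.163   1.4921] 0.6787482778509019 (array([-237.5498,    6.5453]), np.float64(0.0))
[[ 1.0278 -0.0173 -8.0862]
 [ 0.0208  1.0042 -7.6356]]
0.9626897830792488 [ 0.5235 -0.1624  1.5135] 0.42113004744121196 (array([-236.9786,    7.4583]), np.float64(0.021391567305914405))
[[ 1.0112  0.0012 -6.3266]
 [ 0.0157  1.0216 -8.9651]]
```

```bash
sed -i 's/r=least_squares(lambda p:(k(p)-obs)/kk=lambda p:proj(cam,cyl(p,.044,.124));r=least_squares(lambda p:(kk(p)-obs)/' track.py
python3 - <<'E'
from track import *
im=cv2.imread("pics/side_c.png")
for g in([.5244,-.163,1.4921],[.53,-.163,1.4921],[.52,-.163,1.52]):
    cc,p,e,W=track("side",im,np.array(g));print(cc,p,e,dockf(p))
q=np.array([.5244,-.1623,.0]);print(dockf([.5244,-.1623,1.4921]))
o=robot.get_obs();R=Ro.from_quat(o["tool_rot"]);print(o["position"],(R.inv()*RC(1.4921)).as_rotvec())
plan([(np.array([.5248,-.163,.1]),RC(1.4921),-1,30),(np.array([.5248,-.163,.076]),RC(1.4921),-1,14)])
E
```

```text
0.9676547920052124 [ 0.5234 -0.1634  1.5409] 0.42350606850142153 (array([-237.9968,    7.5327]), np.float64(0.04876763863860978))
0.9626897830792488 [ 0.5237 -0.1624  1.5452] 0.28274549067954186 (array([-236.9868,    7.3082]), np.float64(0.05309224971914439))
0.9701651943640576 [ 0.5234 -0.1628  1.5333] 0.2889453451338037 (array([-237.4707,    7.5465]), np.float64(0.04117441120667564))
(array([-236.8519,    6.6003]), np.float64(0.0))
[ 0.5304 -0.1636  0.1835] [-0.0004  0.0015  0.0008]
5 [-0.05,0,0.7,0,0.01,0,-1,-0.04,0,0.69,0,0,0.01,-1,-0.05,0,0.7,-0.01,0.01,0,-1,0,0,0.3,0,0,0,-1,0,0,0.3,0,0,0,-1]
```

Request:
jog_arm(motion=[-0.05, 0, 0.7, 0, 0, 0, -1, -0.04, 0, 0.7, 0, 0, 0, -1, -0.05, 0, 0.7, 0, 0, 0, -1, 0, 0, 0.3, 0, 0, 0, -1, 0, 0, 0.2, 0, 0, 0, -1, 0, 0, 0.2, 0, 0, 0, -1, 0, 0, 0, 0, 0, 0, -1], grip_force=20)

```text
time: 22.72
position: [0.5254, -0.1635, 0.0718]
tool_rot: [0.999, -0.039, -0.0, -0.0]
ft_force: [-0.1, -0.6, 0.8]
grip_width: 0.0867
grip_force: 0.0
```

Request:
jog_arm(motion=[0, 0, 0, 0, 0, 0, -0.8, 0, 0, 0, 0, 0, 0, -0.8, 0, 0, 0, 0, 0, 0, -0.8, 0, 0, 0, 0, 0, 0, -0.8])

```text
time: 23.22
position: [0.5258, -0.1639, 0.0725]
tool_rot: [0.999, -0.039, 0.0, 0.0]
ft_force: [0.4, -1.3, 3.3]
grip_width: 0.0793
grip_force: 19.0
```

Request:
jog_arm(motion=[0.1, 0, 0, 0, 0, 0, -0.8, 0.1, 0, 0, 0, 0, 0, -0.8, 0.07, 0, 0, 0, 0, 0, -0.8, 0, 0, 0, 0, 0, 0, -0.8])

```text
time: 23.72
position: [0.5303, -0.1629, 0.0723]
tool_rot: [0.999, -0.038, -0.007, -0.001]
ft_force: [-12.0, -1.2, 13.8]
grip_width: 0.0791
grip_force: 21.1
```

Request:
jog_arm(motion=[0.08, 0, 0, 0, 0, 0, -0.8, 0, 0, 0, 0, 0, 0, -0.8, 0, 0, 0, 0, 0, 0, -0.8])

```text
time: 24.1
position: [0.5327, -0.1626, 0.0723]
tool_rot: [0.999, -0.038, -0.007, -0.002]
ft_force: [-12.5, -1.2, 15.7]
grip_width: 0.0796
grip_force: 21.3
```

Request:
jog_arm(motion=[0, 0, 0, 0, 0, 0, -0.9, 0, 0, 0, 0, 0, 0, -1, 0, 0, 0, 0, 0, 0, -1, 0, 0, 0, 0, 0, 0, -1, 0, 0, -0.4, 0, 0, 0, -1, 0, 0, -0.9, 0, 0, 0, -1, 0, 0, -0.9, 0, 0, 0, -1, 0, 0, -0.9, 0, 0, 0, -1])

```text
time: 25.1
position: [0.5395, -0.1645, 0.1981]
tool_rot: [0.999, -0.039, 0.0, 0.0]
ft_force: [0.9, -0.2, 0.2]
grip_width: 0.0868
grip_force: 0.0
```

```bash
cat >> h.py <<'E'
A=np.radians(30);RP=rot(np.sin(A)*DX-np.cos(A)*UP,-DY)
def tipP(x,y,z):return dk(x,y,z)-.011*RP.apply([0,0,1])
E
python3 - <<'E'
from h import *
plan([(tipP(-335,0,170),RP,-1,36),(tipP(-312,0,29),RP,-1,30)])
E
```

```text
12 [-0.01,0.11,0.02,0.26,0.26,-0.95,-1,-0.02,0.11,0.02,0.25,0.25,-0.96,-1,-0.02,0.11,0.01,0.26,0.26,-0.95,-1,-0.03,0.11,0.02,0.25,0.25,-0.95,-1,-0.04,0.11,0.01,0.26,0.26,-0.96,-1,-0.05,0.1,0.01,0.26,0.25,-0.95,-1,-0.05,0.1,0,0.25,0.26,-0.95,-1,-0.06,0.1,0,0.26,0.25,-0.96,-1,-0.07,0.09,0,0.25,0.26,-0.95,-1,-0.07,0.09,0,0.26,0.26,-0.95,-1,-0.08,0.08,-0.01,0.26,0.25,-0.95,-1,-0.08,0.07,-0.01,0.25,0.26,-0.96,-1]
12 [-0.09,0.07,-0.01,0.26,0.25,-0.95,-1,-0.1,0.07,-0.01,0.25,0.26,-0.95,-1,-0.09,0.06,-0.02,0.26,0.25,-0.96,-1,-0.1,0.05,-0.02,0.26,0.26,-0.95,-1,-0.1,0.04,-0.02,0.25,0.25,-0.95,-1,-0.11,0.04,-0.03,0.26,0.26,-0.96,-1,-0.1,0.03,-0.02,0.25,0.25,-0.95,-1,-0.11,0.02,-0.04,0.26,0.26,-0.95,-1,-0.11,0.01,-0.03,0.26,0.26,-0.96,-1,-0.11,0.01,-0.03,0.25,0.25,-0.95,-1,-0.11,0,-0.04,0.26,0.26,-0.95,-1,-0.25,0,0.67,0,0,0,-1]
4 [-0.25,0,0.67,0,0,0,-1,-0.26,0,0.66,0,0,0,-1,-0.25,0,0.67,0,0,0,-1,-0.25,0,0.67,0,0,0,-1]
```

Request:
jog_arm(motion=[-0.01, 0.11, 0.02, 0.26, 0.26, -0.95, -1, -0.02, 0.11, 0.02, 0.25, 0.25, -0.96, -1, -0.02, 0.11, 0.01, 0.26, 0.26, -0.95, -1, -0.03, 0.11, 0.02, 0.25, 0.25, -0.95, -1, -0.04, 0.11, 0.01, 0.26, 0.26, -0.96, -1, -0.05, 0.1, 0.01, 0.26, 0.25, -0.95, -1, -0.05, 0.1, 0, 0.25, 0.26, -0.95, -1, -0.06, 0.1, 0, 0.26, 0.25, -0.96, -1, -0.07, 0.09, 0, 0.25, 0.26, -0.95, -1, -0.07, 0.09, 0, 0.26, 0.26, -0.95, -1, -0.08, 0.08, -0.01, 0.26, 0.25, -0.95, -1, -0.08, 0.07, -0.01, 0.25, 0.26, -0.96, -1])

```text
time: 26.6
position: [0.5308, -0.2176, 0.1876]
tool_rot: [0.924, 0.353, 0.108, -0.1]
ft_force: [-0.1, 0.9, -0.7]
grip_width: 0.087
grip_force: 0.0
```

Request:
jog_arm(motion=[-0.09, 0.07, -0.01, 0.26, 0.25, -0.95, -1, -0.1, 0.07, -0.01, 0.25, 0.26, -0.95, -1, -0.09, 0.06, -0.02, 0.26, 0.25, -0.96, -1, -0.1, 0.05, -0.02, 0.26, 0.26, -0.95, -1, -0.1, 0.04, -0.02, 0.25, 0.25, -0.95, -1, -0.11, 0.04, -0.03, 0.26, 0.26, -0.96, -1, -0.1, 0.03, -0.02, 0.25, 0.25, -0.95, -1, -0.11, 0.02, -0.04, 0.26, 0.26, -0.95, -1, -0.11, 0.01, -0.03, 0.26, 0.26, -0.96, -1, -0.11, 0.01, -0.03, 0.25, 0.25, -0.95, -1, -0.11, 0, -0.04, 0.26, 0.26, -0.95, -1, 0, 0, 0, 0, 0, 0, -1])

```text
time: 28.1
position: [0.523, -0.267, 0.1778]
tool_rot: [0.71, 0.655, 0.19, -0.176]
ft_force: [-0.1, 0.3, 0.3]
grip_width: 0.0872
grip_force: 0.0
```

Run:
```python
from track import *
o=robot.get_obs();R=Ro.from_quat(o["tool_rot"]);print(o["time"],o["position"],tipP(-335,0,170),(R.inv()*RP).as_rotvec(),o["q"])
for cam in("side","top"):
    im=robot.camera(cam);cv2.imwrite(f"pics/{cam}_d.png",im)
    k=proj(cam,cyl([.531,-.163,1.49],.044,.124)).astype(int);x,y=k.min(0);X,Y=k.max(0);print(cam,im[y:Y,x:X].mean((0,1)),im[y:Y,x:X].std())
    for g in([.531,-.163,1.4921],[.535,-.163,1.51],[.529,-.163,1.54]):
        try:cc,p,e,W=track(cam,im,np.array(g));print(cc,p,e,dockf(p))
        except Exception as ex:print(str(ex)[:80])
```

```text
28.1 [ 0.523  -0.267   0.1778] [ 0.5228 -0.2661  0.1795] [ 0.0001  0.0005 -0.0013] [-0.8497  0.6806  1.4267  0.3705  1.4267 -0.8971]
side [136.8242 172.675  190.404 ] 51.64298137913339
0.8898302174256482 [ 0.5316 -0.1611  1.5655] 0.883044536611358 (array([-235.1031,   -0.4552]), np.float64(0.07344809098713734))
0.882570771162133 [ 0.5317 -0.1622  1.5578] 0.620816837636326 (array([-236.1685,   -0.6307]), np.float64(0.06569585352219276))
0.8881490742989709 [ 0.5307 -0.1616  1.5456] 0.5236253505163603 (array([-235.6723,    0.3738]), np.float64(0.053542895583840844))
top [147.4958 163.4591 169.793 ] 38.79041421101231
0.8314881830153841 [ 0.5308 -0.1614  1.557 ] 1.0588879472433188 (array([-235.4309,    0.3294]), np.float64(0.06485115914745587))
0.8118962859125645 [ 0.5308 -0.1608  1.5547] 1.0440164139698753 (array([-234.8617,    0.328 ]), np.float64(0.06258731234444248))
0.8211891541994091 [ 0.53   -0.1615  1.5345] 0.8187844150735609 (array([-235.6047,    1.0343]), np.float64(0.04241186853650025))
```

Run:
```python
from track import *
def lines(f,p):
    im=cv2.GaussianBlur(cv2.cvtColor(cv2.imread(f),cv2.COLOR_BGR2GRAY),(0,0),1).astype(float)
    h=cv2.convexHull(proj("top",cyl(p,.044,.124)).astype(np.float32))[:,0]
    y0,y1=h[:,1].min(),h[:,1].max();rows=np.arange(int(y0)+9,int(y1)-9)
    m=np.zeros(im.shape,np.uint8);cv2.fillConvexPoly(m,h.round().astype(int),1)
    for side in(0,-1):
        e=[];pr=[]
        for r in rows:
            c=np.flatnonzero(m[r]);x=c[side];g=np.abs(np.gradient(im[r]))[x-5:x+6];i=g.argmax();
            e.append(x-5+i+(0 if i in(0,10) else (g[i-1]-g[i+1])/(2*(g[i-1]-2*g[i]+g[i+1]))));pr.append(x)
        k=np.polyfit(rows,e,1);res=np.abs(np.polyval(k,rows)-e);ok=res<1
        k=np.polyfit(rows[ok],np.array(e)[ok],1)
        hp=h[(h[:,0]>h[:,0].mean())==(side==-1)];
        print(f,"LR"[side],"slope",k[0].round(4),"x mid",np.polyval(k,rows.mean()).round(2),"n",ok.sum(),np.mean(pr))
    # axis slope predicted
    for yaw in(1.49,1.5565):
        for s in(-1,1):
            q=proj("top",T([p[0],p[1],yaw],[[s*.044,-.05,.044],[s*.044,.05,.044]]));d=q[1]-q[0];print(yaw,s,(d[0]/d[1]).round(4),end=" ")
    print()
lines("pics/top0.png",K0);lines("pics/top_d.png",np.array([.531,-.162,1.5]))
```

```text
pics/top0.png L slope 0.0388 x mid 469.83 n 34 470.8235294117647
pics/top0.png R slope 0.0808 x mid 503.73 n 21 505.44117647058823
1.49 -1 -0.0179 1.49 1 -0.0311 1.5565 -1 0.0511 1.5565 1 0.0378 
pics/top_d.png L slope -0.0253 x mid 470.82 n 35 470.54285714285714
pics/top_d.png R slope -0.1151 x mid 504.52 n 9 505.0
1.49 -1 -0.0184 1.49 1 -0.0315 1.5565 -1 0.0508 1.5565 1 0.0376
```

Request:
jog_arm(motion=[-0.25, 0, 0.67, 0, 0, 0, -1, -0.25, 0, 0.67, 0, 0, 0, -1, -0.25, 0, 0.67, 0, 0, 0, -1, -0.25, 0, 0.67, 0, 0, 0, -1, -0.25, 0, 0.6, 0, 0, 0, -1, 0, 0, 0, 0, 0, 0, -1])

```text
time: 28.95
position: [0.5232, -0.2424, 0.0377]
tool_rot: [0.709, 0.655, 0.19, -0.178]
ft_force: [-0.4, 0.6, 0.6]
grip_width: 0.0871
grip_force: 0.0
```

```bash
cat >> h.py <<'E'
def tipnow():
    o=robot.get_obs();R=Ro.from_quat(o["tool_rot"]);p=o["position"]+.011*R.apply([0,0,1])
    return o["time"],Ro.from_euler("z",-DOCK[2]).apply(p-[DOCK[0],DOCK[1],0])*1000,(R.inv()*RP).as_rotvec(),o["ft_force"]
E
python3 - <<'E'
from h import *
print(*tipnow())
plan([(tipP(-270,0,30),RP,-1,5),(tipP(-200,0,30),RP,-1,8)])
E
```

```text
28.95 [-311.2783    1.5027   28.1546] [-0.004  -0.0034 -0.0023] [-0.4242  0.5785  0.6098]
12 [0.1,0,0.05,-0.01,-0.01,0,-1,0.1,0.01,0.06,0,0,-0.01,-1,0.11,0,0.05,-0.01,-0.01,0,-1,0.1,0.01,0.05,-0.01,0,0,-1,0.1,0,0.06,0,-0.01,-0.01,-1,0.1,0,0.05,-0.01,0,0,-1,0.1,0.01,0.05,0,-0.01,-0.01,-1,0.1,0,0.05,-0.01,0,0,-1,0.11,0.01,0.06,-0.01,-0.01,0,-1,0.17,0,0.1,0,0,0,-1,0.17,0,0.09,0,0,0,-1,0.16,0,0.1,0,0,0,-1]
6 [0.17,0,0.1,0,0,0,-1,0.17,0,0.09,0,0,0,-1,0.17,0,0.1,0,0,0,-1,0.17,0,0.1,0,0,0,-1,0.16,0,0.1,0,0,0,-1,0.17,0,0.09,0,0,0,-1]
```

Request:
jog_arm(motion=[0.17, 0, 0.1, 0, 0, 0, -1, 0.17, 0, 0.1, 0, 0, 0, -1, 0.17, 0, 0.1, 0, 0, 0, -1, 0.1, 0, 0.06, 0, 0, 0, -1, 0.1, 0, 0.06, 0, 0, 0, -1, 0.1, 0, 0.06, 0, 0, 0, -1, 0.1, 0, 0.06, 0, 0, 0, -1, 0.1, 0, 0.06, 0, 0, 0, -1, 0.13, 0, 0.07, 0, 0, 0, -1, 0.13, 0, 0.07, 0, 0, 0, -1, 0.13, 0, 0.07, 0, 0, 0, -1, 0.13, 0, 0.07, 0, 0, 0, -1])

```text
time: 30.45
position: [0.5298, -0.1731, 0.0389]
tool_rot: [0.709, 0.655, 0.19, -0.176]
ft_force: [0.7, 0.6, -0.4]
grip_width: 0.0873
grip_force: 0.0
```

```bash
cat > can.py <<'E'
from track import *
def can():
    im=robot.camera("side")
    b=[]
    x=tipnow()[1][0]+41
    for dx in(0,15,30):
        for yw in(1.492,1.53):
            w=dk(x+dx,0,0)
            try:cc,p,e,W=track("side",im,np.array([w[0],w[1],yw]));b.append((cc,p,e))
            except Exception:pass
    b=max(b,key=lambda v:v[0]);print("can",round(b[0],3),b[2].round(2),dockf(b[1]))
E
python3 - <<'E'
from can import *
print(*tipnow());can()
E
```

```text
30.45 [-241.6558    0.3744   29.3636] [-0.0012 -0.0009 -0.0008] [ 0.6927  0.5568 -0.4366]
can 0.622 18.48 (array([-147.3388,   -3.3943]), np.float64(0.144609727146092))
```

Request:
jog_arm(motion=[0.14, 0, 0.08, 0, 0, 0, -1, 0.14, 0, 0.08, 0, 0, 0, -1, 0.14, 0, 0.08, 0, 0, 0, -1, 0.14, 0, 0.08, 0, 0, 0, -1, 0.14, 0, 0.08, 0, 0, 0, -1, 0.14, 0, 0.08, 0, 0, 0, -1, 0.14, 0, 0.08, 0, 0, 0, -1, 0.14, 0, 0.08, 0, 0, 0, -1, 0.14, 0, 0.08, 0, 0, 0, -1, 0.14, 0, 0.08, 0, 0, 0, -1])

```text
time: 31.75
position: [0.5349, -0.1089, 0.0392]
tool_rot: [0.709, 0.655, 0.19, -0.176]
ft_force: [-0.3, 0.0, 0.1]
grip_width: 0.0869
grip_force: 0.1
```

Run:
```python
from can import *
print(*tipnow())
im=robot.camera("side");cv2.imwrite("pics/side_e.png",im)
im2=robot.camera("top");cv2.imwrite("pics/top_e.png",im2)
# top: vertical-edge profile along the dock axis at z=.044 level, y=0,-30
g=cv2.cvtColor(im2,cv2.COLOR_BGR2GRAY)
for y in(-45,-25):
    xs=np.arange(-240,-20,6);q=proj("top",[dk(x,y,60) for x in xs]);print(y,[int(g[int(round(b)),int(round(a))]) for a,b in q])
print(xs.tolist())
```

```text
31.75 [-177.2742    0.3218   29.6423] [-0.0011 -0.0006 -0.0007] [-0.2971  0.0214  0.0609]
-45 [90, 39, 79, 208, 176, 102, 46, 23, 27, 25, 78, 127, 166, 147, 133, 204, 215, 218, 218, 218, 214, 211, 192, 179, 158, 132, 121, 134, 208, 219, 218, 218, 217, 211, 212, 206, 205]
-25 [36, 33, 130, 209, 184, 105, 214, 215, 207, 204, 203, 204, 201, 123, 188, 218, 219, 219, 219, 219, 214, 210, 202, 190, 172, 152, 142, 114, 127, 136, 135, 137, 137, 138, 143, 168, 206]
[-240, -234, -228, -222, -216, -210, -204, -198, -192, -186, -180, -174, -168, -162, -156, -150, -144, -138, -132, -126, -120, -114, -108, -102, -96, -90, -84, -78, -72, -66, -60, -54, -48, -42, -36, -30, -24]
```

Request:
jog_arm(motion=[0.12, 0, 0.07, 0, 0, 0, -1, 0.12, 0, 0.07, 0, 0, 0, -1, 0.12, 0, 0.07, 0, 0, 0, -1, 0.12, 0, 0.07, 0, 0, 0, -1, 0.12, 0, 0.07, 0, 0, 0, -1, 0.12, 0, 0.07, 0, 0, 0, -1, 0.12, 0, 0.07, 0, 0, 0, -1, 0.12, 0, 0.07, 0, 0, 0, -1])

```text
time: 32.85
position: [0.5382, -0.064, 0.0388]
tool_rot: [0.709, 0.655, 0.19, -0.177]
ft_force: [0.4, -0.8, 0.1]
grip_width: 0.0875
grip_force: 0.0
```

```bash
cat > pf.py <<'E'
from track import *
print(*tipnow())
im2=robot.camera("top");g=cv2.cvtColor(im2,cv2.COLOR_BGR2GRAY)
xs=np.arange(-170,60,6);print(xs.tolist())
for y in(-45,-25,30):
    q=proj("top",[dk(x,y,60) for x in xs]);print(y,[int(g[int(round(b)),int(round(a))]) for a,b in q])
E
python3 pf.py
```

```text
32.85 [-132.2531    0.6406   29.2726] [-0.002  -0.0012 -0.0007] [ 0.4051 -0.7833  0.0651]
[-170, -164, -158, -152, -146, -140, -134, -128, -122, -116, -110, -104, -98, -92, -86, -80, -74, -68, -62, -56, -50, -44, -38, -32, -26, -20, -14, -8, -2, 4, 10, 16, 22, 28, 34, 40, 46, 52, 58]
-45 [195, 88, 40, 17, 25, 29, 79, 133, 169, 206, 130, 190, 219, 222, 223, 222, 219, 216, 212, 184, 158, 134, 116, 93, 114, 194, 205, 206, 207, 214, 217, 213, 212, 209, 211, 219, 177, 128, 141]
-25 [167, 122, 199, 214, 209, 206, 204, 205, 164, 136, 142, 210, 219, 222, 223, 222, 218, 217, 214, 191, 155, 136, 121, 112, 110, 135, 157, 164, 178, 217, 185, 134, 145, 155, 183, 218, 183, 198, 215]
30 [48, 40, 141, 210, 206, 204, 205, 205, 202, 165, 98, 101, 123, 149, 169, 185, 191, 183, 179, 157, 126, 112, 99, 94, 110, 139, 158, 166, 171, 213, 195, 78, 42, 41, 66, 197, 178, 184, 219]
```

Request:
jog_arm(motion=[0.13, 0, 0.075, 0, 0, 0, -1, 0.13, 0, 0.075, 0, 0, 0, -1, 0.13, 0, 0.075, 0, 0, 0, -1, 0.13, 0, 0.075, 0, 0, 0, -1, 0.12, 0, 0.07, 0, 0, 0, -1, 0.12, 0, 0.07, 0, 0, 0, -1, 0.12, 0, 0.07, 0, 0, 0, -1, 0.12, 0, 0.07, 0, 0, 0, -1, 0.12, 0, 0.07, 0, 0, 0, -1, 0.12, 0, 0.07, 0, 0, 0, -1, 0.12, 0, 0.07, 0, 0, 0, -1, 0.12, 0, 0.07, 0, 0, 0, -1])

```text
time: 34.4
position: [0.5438, 0.0037, 0.0388]
tool_rot: [0.709, 0.655, 0.19, -0.176]
ft_force: [1.1, 0.4, -1.1]
grip_width: 0.0869
grip_force: 0.0
```

Request:
jog_arm(motion=[0.12, 0, 0.07, 0, 0, 0, -1, 0.12, 0, 0.07, 0, 0, 0, -1, 0.12, 0, 0.07, 0, 0, 0, -1, 0.12, 0, 0.07, 0, 0, 0, -1, 0.12, 0, 0.07, 0, 0, 0, -1, 0.12, 0, 0.07, 0, 0, 0, -1])

```text
time: 35.15
position: [0.5464, 0.0369, 0.0387]
tool_rot: [0.709, 0.655, 0.19, -0.176]
ft_force: [0.3, 0.4, 0.3]
grip_width: 0.0871
grip_force: 0.0
```

```bash
python3 pf.py
```

```text
35.15 [-31.0267   0.3101  29.1905] [-0.0011 -0.0007 -0.0008] [0.2828 0.4351 0.2963]
[-170, -164, -158, -152, -146, -140, -134, -128, -122, -116, -110, -104, -98, -92, -86, -80, -74, -68, -62, -56, -50, -44, -38, -32, -26, -20, -14, -8, -2, 4, 10, 16, 22, 28, 34, 40, 46, 52, 58]
-45 [87, 89, 86, 88, 88, 88, 88, 88, 74, 63, 55, 57, 43, 147, 121, 55, 91, 177, 93, 87, 27, 27, 21, 98, 150, 190, 214, 214, 216, 223, 226, 221, 219, 218, 220, 228, 186, 158, 179]
-25 [77, 80, 79, 85, 86, 87, 89, 91, 85, 82, 72, 62, 55, 45, 47, 39, 127, 208, 172, 128, 214, 214, 218, 213, 152, 147, 144, 146, 168, 225, 192, 144, 153, 164, 192, 226, 191, 166, 182]
30 [36, 76, 80, 78, 73, 80, 76, 78, 77, 79, 80, 80, 82, 78, 72, 59, 58, 44, 50, 109, 215, 215, 219, 219, 210, 157, 163, 204, 165, 225, 203, 81, 45, 46, 68, 206, 188, 138, 150]
```

Request:
jog_arm(motion=[0.1, 0, 0.06, 0, 0, 0, -1, 0.1, 0, 0.06, 0, 0, 0, -1, 0.1, 0, 0.06, 0, 0, 0, -1, 0.1, 0, 0.06, 0, 0, 0, -1, 0.1, 0, 0.06, 0, 0, 0, -1, 0.1, 0, 0.06, 0, 0, 0, -1, 0.1, 0, 0.06, 0, 0, 0, -1])

```text
time: 36.08
position: [0.5491, 0.0692, 0.0382]
tool_rot: [0.71, 0.655, 0.19, -0.176]
ft_force: [0.6, -2.4, 1.4]
grip_width: 0.0871
grip_force: 1.4
```

Run:
```python
from h import *
print(*tipnow())
im=robot.camera("side");b=im[160:240,230:330];cv2.imwrite("pics/side_f.png",im)
# profile just behind the hood: bay x 56..95 seen from top and side
g=cv2.cvtColor(robot.camera("top"),cv2.COLOR_BGR2GRAY);g0=cv2.imread("pics/top_e.png",0)
for z,y in((70,-40),(70,0),(70,30)):
    xs=np.arange(56,112,4);q=proj("top",[dk(x,y,z) for x in xs]).round().astype(int);print(y,[(int(g[b,a]),int(g0[b,a])) for a,b in q])
```

```text
36.075 [ 1.3766  0.1624 28.6255] [-0.0007 -0.0002 -0.0008] [ 0.5702 -2.4387  1.4359]
-40 [(174, 147), (182, 152), (186, 144), (189, 135), (188, 135), (177, 135), (173, 134), (167, 135), (164, 135), (144, 136), (124, 131), (99, 94), (94, 86), (140, 128)]
0 [(174, 208), (182, 216), (185, 210), (188, 204), (190, 205), (179, 206), (174, 205), (168, 205), (164, 203), (155, 205), (142, 200), (99, 120), (95, 90), (129, 119)]
30 [(154, 212), (163, 215), (162, 210), (166, 203), (164, 204), (158, 205), (138, 204), (142, 203), (140, 204), (142, 205), (134, 195), (99, 112), (99, 87), (130, 120)]
```

Request:
jog_arm(motion=[0.05, 0, 0.03, 0, 0, 0, -1, 0.05, 0, 0.03, 0, 0, 0, -1, 0, 0, 0, 0, 0, 0, -1])

```text
time: 36.55
position: [0.5497, 0.0701, 0.0379]
tool_rot: [0.71, 0.656, 0.189, -0.173]
ft_force: [-5.9, -13.4, 5.3]
grip_width: 0.0869
grip_force: 6.4
```

Request:
jog_arm(motion=[-0.1, 0, -0.06, 0, 0, 0, -1, -0.3, 0, -0.17, 0, 0, 0, -1, -0.7, 0, -0.4, 0, 0, 0, -1, -0.7, 0, -0.4, 0, 0, 0, -1, -0.7, 0, -0.4, 0, 0, 0, -1, -0.7, 0, -0.4, 0, 0, 0, -1, -0.7, 0, -0.4, 0, 0, 0, -1, -0.7, 0, -0.4, 0, 0, 0, -1, -0.2, 0, -0.8, 0, 0, 0, -1, 0.2, 0, -0.9, 0, 0, 0, -1, 0.2, 0, -0.9, 0, 0, 0, -1, 0, 0, 0, 0, 0, 0, -1])

```text
time: 38.05
position: [0.5305, -0.1849, 0.1333]
tool_rot: [0.71, 0.656, 0.19, -0.173]
ft_force: [-0.0, 0.3, -0.6]
grip_width: 0.087
grip_force: 0.0
```

Run:
```python
from h import *
print(*tipnow())
it=robot.camera("top");cv2.imwrite("pics/top_g.png",it);b=robot.camera("side");cv2.imwrite("pics/side_g.png",b)
a=cv2.resize(it[180:250,345:415],(400,400),interpolation=cv2.INTER_CUBIC)
c=cv2.resize(b[180:265,240:325],(400,400),interpolation=cv2.INTER_CUBIC)
d=cv2.resize(it[140:300,265:531],(400,190));e=cv2.resize(b[150:325,225:400],(400,190))
cv2.imwrite("pics/final.png",np.vstack([np.hstack([a,c]),np.hstack([d,e])]))
```

```text
38.05 [-253.3802   -1.3046  123.7624] [0.0038 0.0028 0.0006] [-0.0433  0.2519 -0.5734]
```

View pics/final.png

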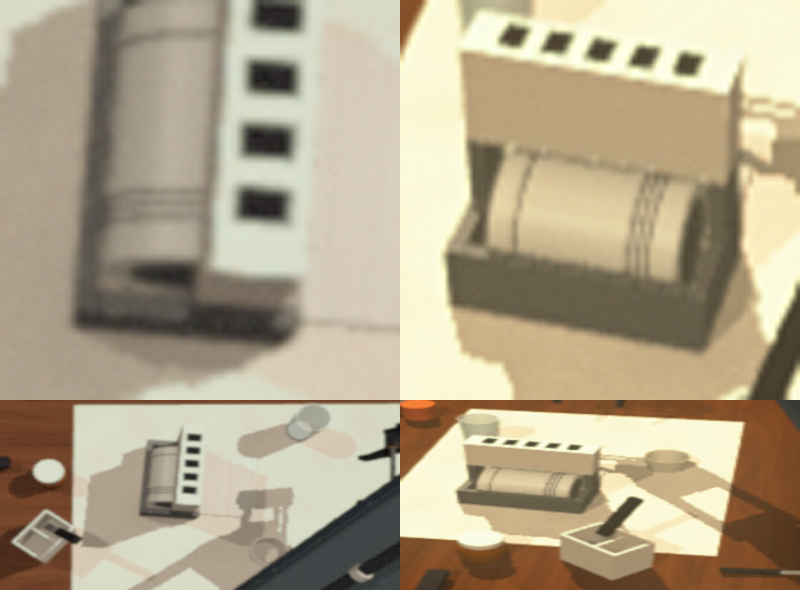

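The canister lies square in the bay, touching the back wall in both views. The spatula stands in the caddy, and the tumbler, ramekin and pot haven't moved.

```bash
python3 -c "
from rig import robot
print(robot.hand_in())"
```

```text
the job is handed in; nothing more can be done
None
```

The job is handed in, with no verdict returned: the flap is flat, the spatula is back in the caddy and the canister rests against the dock's back wall. The bystanders look unmoved in the last pictures, and about 38 s of the 72 s were used.

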